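# Roll a roller tube into the V-block and seat it against the end stop

## Robot

A 6-joint arm with a two-finger parallel gripper is mounted at the origin on a cart in front of the work surface, level with it; the furniture and walls round the work are solid. World frame = base frame: x ahead of the robot, y to its left, z up, the work surface at z = 0. Lengths are in m, angles in rad, forces in N, time in s.
With the tool pointing down it reaches from about 0.425 to 1.125 m from the base axis. Payload 14.9 kg.
Tool frame: the origin (TCP) lies at the very end of the fingers, on their centre line; the grasp point (between the pads) lies 19 mm behind it; x points along the fingers, y is the direction in which the jaws open and shut, and the axes are right-handed (so a half turn about x gives the same grasp; the last joint's range is limited). The gripper opens to 91 mm and grips with 3 to 60 N. Pads are 32 mm wide; open, the fingers measure 118 mm over their backs; the gripper's body (76 mm by 178 mm) begins 60 mm behind the grasp point.
Start: joints at [1.312, 0.379, 1.734, -0, 1.028, -0.033], TCP at [0.157, 0.682, 0.214] pointing down, gripper open.
Joint ranges: [-2.77, 2.77], [-0.74, 2.19], [0, 2.66], [-1.06, 4.2], [0.31, 2.87], [-3.08, 3.08]. Speed limits (rad/s): [1.89, 1.89, 2.39, 3.14, 3.14, 3.14].

## Interface

Orientations are given as a unit quaternion [w, x, y, z].
In Python, from bench import manip gives the robot as it stands.
- The arm moves only by the tool drive_tool, never from a script. Its argument "motion" is a list of rows, each a list of 3 entries, a list of its own where there are three numbers: the shift along the world's x, y, z in m, then the turn about the world's z in degrees, then the closure in counts, from 0 (fully open) to 255 (shut). In form: [[[tx, ty, tz], twist, grip], ...]. A call has 1 to 12 rows; each row is the pose to reach, as a shift and turn from the pose commanded when the call began; what a row does not reach only later rows make up. A row lasts 1/12 s, in which the tool goes at most 41.7 mm and 7.16 degrees, less where a joint would pass 70% of its speed; a pose out of reach is approached as far as the arm can. A call with a gripper value outside its range is refused whole. The fingers move at their own pace and stop on an object; the grip force is fixed at half the most. Time passes only in rows, so rows that repeat a pose let the fingers close. It gives the time, the measured TCP pose, the force and the opening at its end, in the units of the state.
- manip.sense(): the state, without advancing time (a new reading comes with each control period).
- manip.read_camera(name): name is "scene" or "top" or "wrist"; returns a dict with "color" (480x640x3 uint8, blue, green, red), "vfov" (degrees; the focal length in pixels is half the picture's height over the tangent of half this angle, whatever the lens; pixels are square), "cx", "cy" (the principal point, pixels), "rvec" (rotation vector, rad) and "tvec" (3), from world to camera coordinates, as OpenCV has them. Camera axes: x right, y down, z forward; pixel columns grow to the right and rows downward; lengths in m; the calibration is good to about 2 mm. A picture is of the moment at which its call begins. There is no depth.
- manip.job_done(): hands the job in, once; it reports no verdict.
The state is a dict: "clock": time; "joint_pos": joint angles; "joint_velocities": joint speeds; "effort": joint torques, N m; "tcp_pos": TCP position; "tool_rot": TCP orientation; "force": force on the tool from outside, world axes, zero at the start; "ft_torque": the same for the moment, N m; "finger_gap": opening from 0.0 (shut) to 1.0 (fully open).
Only numpy, scipy, OpenCV 4.12 (cv2) and the standard library are available. Lean on these libraries where they do the work, as an engineer would, in place of code of your own. Each camera call takes 0.05 s, during which the arm holds its last target. There are 200 camera calls.

## Task

Without gripping or lifting it, push the steel roller tube by its side with the fingertips so that it rolls along the worktop, up the ramp and into the groove of the V-block. Then push it along the groove until its far end is flush against the block's end stop, and leave it resting there. Do not disturb the other things on the worktop.

Things in the scene. Friction and masses are not known exactly. Their poses are not given: they have to be found in the camera images.
- roller: Polished steel roller tube (slippery, friction about 0.3), cylinder 40 mm in diameter, 140 mm long, 0.3 to 0.6 kg, loose and free to roll. Origin on its axis half-way along (20 mm above the worktop at first). Its x axis runs along it, the +x end farther from the robot; its y and z turn as it rolls. It starts left of the V-block (block's +y side), within about 12 degrees of parallel to the groove.
- v_block: Dark steel V-block fixed to the worktop, 120 mm long. Origin on the worktop below the axis of a seated tube; x along the groove, away from the robot; y left, to the ramp; z up. Ramp and groove span x -65 mm (open near end) to +55 mm (end stop). Behind the groove a wall 45 mm high, then a 10 mm high foot with screw heads to 18 mm, reaching y = -80 mm.
- ramp_toe (a point): Middle of the ramp's lower edge, on the worktop at block y = +54 mm. From here the ramp rises at 14 degrees to the crest, 10 mm high at block y = +15 mm; beyond it the groove's front face falls at 30 degrees and the back face rises at 60 degrees.
- seat (a point): Where the tube's centre lies when it is fully home: block x = -15 mm, y = 0, 24 mm above the worktop. The tube's near end then sticks 20 mm out of the block's near end, free to push. A tube rolling in with its centre at block x between -55 and -18 mm clears the end stop and stays balanced in the groove.
- stop_face (a point): Centre of the end stop's near face, at block x = +55 mm, 24 mm above the worktop. The stop is a plate 10 mm thick, 46 mm high, spanning block y = -45 to +17 mm, at the groove's far end.
- cop: White full yarn cop, 44 mm across, 158 mm tall, standing towards the back of the worktop. Origin at the centre of its underside. To be left alone.
- tube_empty: Thin empty yarn tube, 26 mm across, 158 mm tall, standing towards the back left. Origin at the centre of its underside. To be left alone.
- glue: Glue stick, 22 mm across, 89 mm tall, standing near the front edge. Origin at the centre of its underside. To be left alone.
- jar: Jar with screw lid, 51 mm across, 66 mm tall, right of the V-block. Origin at the centre of its underside. To be left alone.
- spool: Flanged spool, 40 mm across, 50 mm tall, on the right. Origin at the centre of its underside. To be left alone.
- carton: Small carton, 43 x 67 mm, 49 mm tall, on the right. Origin at the centre of its underside. To be left alone.
- pc_mouse: Computer mouse, 104 x 58 mm, 36 mm tall, front right. Origin at the centre of its underside. To be left alone.
- note_block: Block of note paper, 72 x 72 mm, 27 mm tall, front left. Origin at the centre of its underside. To be left alone.
- pen: Pen, 8 x 140 mm, 8 mm thick, lying along the front edge. Origin at the centre of its underside. To be left alone.

How it is judged:
By the outcome, as a careful person would: the job done as asked, in the order asked, and still so for the second after the job is handed in, with the robot touching nothing.
It also fails if it takes over 56 s, if anything falls off the work surface, if the arm or the gripper's body presses on something with over 40 N, if the wrist force passes 120 N, or if a joint passes its speed limit or range.

## Working session

There is one attempt and no reset: what is moved stays moved. The work goes in short steps, Python scripts to look and compute and a tool call to move; the robot and the scene stay as the last step left them, time stands still between calls to the robot, and variables do not carry over. Pictures are saved under pics/ and viewed, about 8 in all and at most 12, crops included, and the job is handed in when it is done.

Besides the shell and the picture viewer there is one more tool, called after "Call:" as name([rows], argument=value, ...), one row to a line, values as JSON. drive_tool: Moves the arm, as the interface text tells. Its arguments: {"type":"object","properties":{"motion":{"type":"array","items":{"type":"array"}}},"required":["motion"]}

```bash
mkdir -p pics; cat > h.py <<'E'
import cv2, numpy as np
from bench import manip
def cam(n,save=None):
    c=manip.read_camera(n)
    c={k:(np.array(v) if k!='vfov' else v) for k,v in c.items()}
    c['R']=cv2.Rodrigues(c['rvec'].astype(float))[0]; c['t']=c['tvec'].reshape(3).astype(float)
    c['f']=240/np.tan(np.radians(c['vfov'])/2)
    if save: cv2.imwrite(save,c['color'])
    return c
def ray(c,uv,z):
    uv=np.atleast_2d(uv).astype(float)
    d=np.c_[(uv[:,0]-c['cx'])/c['f'],(uv[:,1]-c['cy'])/c['f'],np.ones(len(uv))]@c['R']
    o=-c['R'].T@c['t']
    return o+d*((z-o[2])/d[:,2])[:,None]
def proj(c,p):
    q=np.atleast_2d(p)@c['R'].T+c['t']
    return np.c_[q[:,0]/q[:,2]*c['f']+c['cx'],q[:,1]/q[:,2]*c['f']+c['cy']]
E
python3 - <<'E'
from h import *
for n in ['top','scene']:
    c=cam(n,f'pics/{n}1.png'); print(n,c['f'],c['cx'],c['cy'],-c['R'].T@c['t'])
print(manip.sense())
E
```

```text
top 623.8589769891429 318.5929815221318 235.32268811020876 [ 0.25445911 -0.02681242  1.40506608]
scene 494.9259119966699 322.2079620743819 242.95853497987525 [-0.36747651 -0.69923275  0.64770816]
{'clock': 0.1, 'joint_pos': array([ 1.31164351e+00,  3.79395217e-01,  1.73472921e+00,  2.60260694e-06,
        1.02849809e+00, -3.32813038e-02]), 'joint_velocities': array([ 0.00183205, -0.0012342 , -0.00290472,  0.00195884,  0.00035281,
       -0.00187079]), 'effort': array([-2.85934875e-03, -7.65031457e+01, -4.35290194e+01,  6.51846081e-02,
        3.98628577e-02,  1.23296513e-05]), 'tcp_pos': array([0.15666788, 0.68186898, 0.21332313]), 'tool_rot': array([ 0.7025482 ,  0.07932834,  0.70265586, -0.08004856]), 'force': array([ 0.04804397, -1.65628248, -0.37733671]), 'ft_torque': array([-0.00888592, -0.04031281,  0.01624513]), 'finger_gap': 0.9994496518652695}
```

View pics/top1.png

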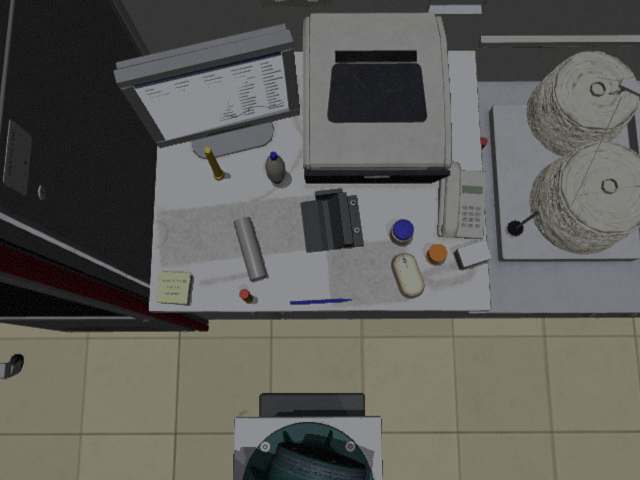

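View pics/scene1.png

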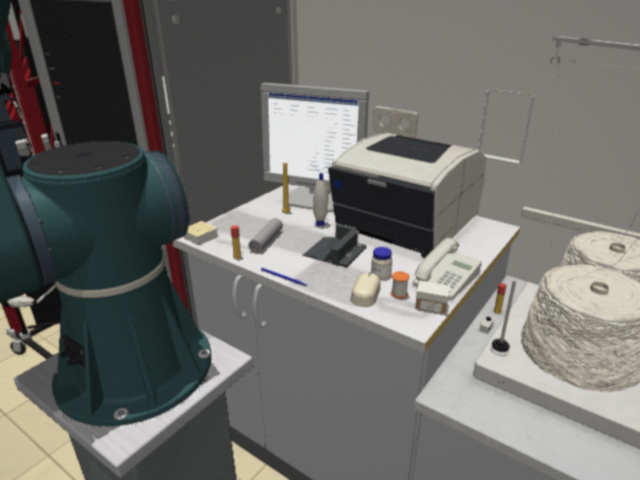

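Top view: the roller runs from about (243,218) to (258,279) and the V-block spans about (303–362, 190–250), with the ramp on its left. The glue is at (246,296) near the roller's near end, and the cop is at (276,168). Next I'll enlarge this area to measure it.

```bash
python3 - <<'E'
from h import *
c=cam('top'); im=c['color']
cv2.imwrite('pics/crop1.png',cv2.resize(im[180:310,220:380],None,fx=5,fy=4.6,interpolation=cv2.INTER_CUBIC)[:, :800])
g=cv2.cvtColor(im,cv2.COLOR_BGR2GRAY)
for r in (225,240,255,270): print(r,g[r,225:280].tolist())
for r in (200,220,240): print(r,g[r,295:370].tolist())
E
```

```text
225 [124, 121, 126, 121, 118, 119, 118, 118, 117, 76, 72, 88, 96, 100, 101, 105, 113, 120, 123, 111, 99, 98, 90, 89, 77, 69, 56, 50, 80, 123, 127, 126, 121, 118, 118, 126, 127, 125, 123, 126, 125, 125, 121, 125, 123, 126, 122, 126, 124, 126, 126, 121, 119, 123, 123]
240 [128, 127, 127, 128, 128, 127, 128, 122, 123, 120, 120, 123, 121, 83, 71, 82, 94, 99, 102, 102, 111, 124, 125, 116, 104, 98, 93, 88, 80, 73, 61, 47, 71, 112, 125, 128, 124, 126, 125, 123, 123, 124, 124, 122, 126, 126, 126, 128, 127, 129, 126, 126, 122, 125, 127]
255 [125, 125, 127, 123, 125, 130, 128, 127, 129, 131, 127, 127, 123, 126, 128, 129, 125, 99, 69, 82, 88, 95, 100, 102, 109, 125, 130, 121, 107, 102, 96, 93, 84, 77, 65, 53, 66, 120, 134, 137, 133, 137, 136, 137, 138, 138, 141, 141, 141, 144, 138, 140, 141, 139, 141]
270 [141, 138, 141, 140, 139, 141, 138, 140, 138, 142, 139, 140, 137, 142, 139, 139, 139, 140, 141, 139, 141, 138, 83, 73, 87, 92, 98, 103, 111, 121, 134, 126, 109, 104, 99, 93, 90, 81, 72, 57, 55, 87, 136, 141, 139, 137, 140, 140, 140, 139, 140, 139, 140, 143, 138]
200 [119, 121, 123, 126, 125, 1
[... 243 characters left out ...]
34, 141, 140, 139, 142, 140, 139, 140, 140, 141, 141, 142]
220 [124, 122, 121, 121, 119, 122, 123, 82, 56, 54, 48, 53, 55, 52, 52, 50, 54, 52, 54, 50, 53, 50, 54, 53, 52, 42, 42, 45, 41, 46, 56, 58, 56, 58, 58, 40, 31, 29, 39, 32, 31, 28, 33, 38, 32, 31, 37, 54, 56, 55, 56, 57, 57, 54, 56, 34, 54, 59, 55, 58, 54, 54, 56, 57, 56, 83, 135, 142, 140, 140, 140, 140, 143, 139, 141]
240 [124, 128, 121, 121, 117, 124, 122, 125, 128, 110, 63, 46, 51, 51, 52, 51, 55, 54, 53, 49, 49, 55, 50, 54, 55, 49, 45, 46, 39, 42, 48, 42, 56, 61, 60, 57, 63, 48, 35, 25, 30, 30, 32, 36, 36, 37, 35, 32, 30, 54, 57, 58, 53, 57, 57, 55, 56, 59, 37, 54, 57, 57, 55, 57, 56, 54, 59, 61, 97, 132, 136, 133, 134, 137, 139]
```

View pics/crop1.png

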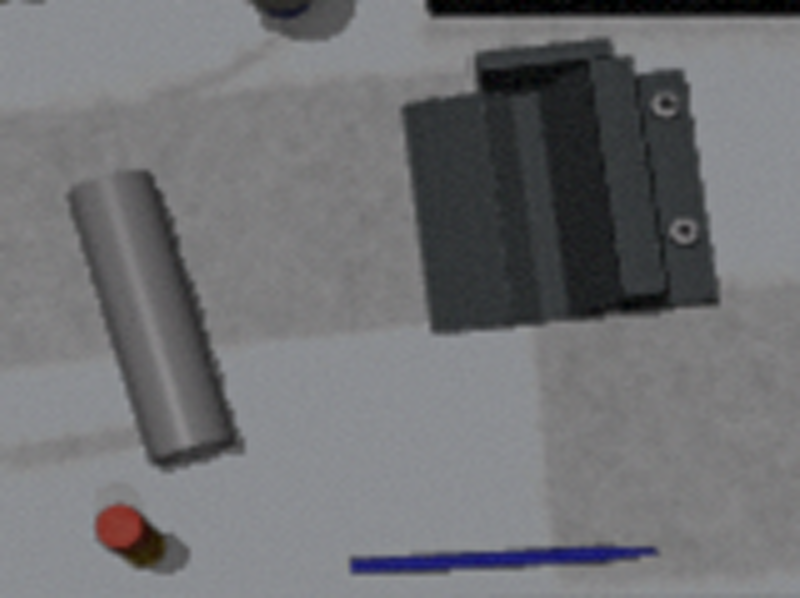

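The enlarged view shows the ramp toe edge from crop (403,106) to (433,333), and the roller's corners at (68,192), (152,172), (157,466) and (237,440). The glue is just nearer the robot than the roller's near end. I'll convert these to world positions.

```bash
cat >> h.py <<'E'
def crop2px(p): return np.atleast_2d(p)/[5,4.6]+[220,180]-np.array([.4,.4])
E
python3 - <<'E'
from h import *
np.set_printoptions(precision=4,suppress=True)
c=cam('top')
toe=ray(c,crop2px([(403,106),(433,333)]),0)[:,:2]; print('toe',toe, np.linalg.norm(toe[0]-toe[1]))
foot=ray(c,crop2px([(718,303),(684,68)]),.01)[:,:2]; print('foot',foot)
ux=toe[0]-toe[1]; ux/=np.linalg.norm(ux); 
uf=foot[1]-foot[0]; uf/=np.linalg.norm(uf)
print('yaw',np.degrees(np.arctan2(ux[1],ux[0])),np.degrees(np.arctan2(uf[1],uf[0])))
g=cv2.cvtColor(c['color'],cv2.COLOR_BGR2GRAY)
# roller mask
e=[]
im=c['color'];
m=(g<116)|0; m=np.zeros_like(g); 
L=[];Rr=[]
for r in range(224,270,2):
    row=cv2.GaussianBlur(g,(1,1),0)[r].astype(int)
    x0=int(243+(r-218)*15/61)
    l=x0
    while row[l]>0 and not(row[l]<90 and row[l-2]>112): l-=1
    q=x0
    while not(row[q]<75 and row[q+2]>100): q+=1
    L.append((l-.5,r));Rr.append((q+.5,r))
for nm,P in (('L',L),('R',Rr)):
    w=ray(c,P,.02); k=np.polyfit(w[:,0],w[:,1],1); print(nm,k,np.degrees(np.arctan(k[0])),np.abs(np.polyval(k,w[:,0])-w[:,1]).max())
print('ends',ray(c,crop2px([(68,192),(152,172),(157,466),(237,440)]),.02)[:,:2])
print('glue',ray(c,crop2px([(120,527)]),.089),'cop top',ray(c,[(273,154)],.158))
E
```

```text
toe [[ 0.6305  0.0138]
 [ 0.5136 -0.    ]] 0.1176745453338112
foot [[ 0.5261 -0.1301]
 [ 0.6468 -0.1168]]
yaw 6.723812068868397 6.276990214970913
L [ 0.2972 -0.0073] 16.550536145825003 0.0011748253817635002
R [ 0.302  -0.0507] 16.801974941975136 0.0017593645725848817
ends [[0.5819 0.166 ]
 [0.5919 0.1278]
 [0.4449 0.1231]
 [0.4575 0.0875]]
glue [[0.4073 0.1308 0.089 ]] cop top [[0.6942 0.0664 0.158 ]]
```

```bash
python3 - <<'E'
from h import *
from scipy.spatial.transform import Rotation as Ro
np.set_printoptions(precision=3,suppress=True)
s=manip.sense(); w=s['tool_rot']; R=Ro.from_quat([*w[1:],w[0]]).as_matrix(); print(R, 'jaw yaw',np.degrees(np.arctan2(R[1,1],R[0,1])))
t=cam('top');c=cam('scene')
def b(c,p):
    o=-c['R'].T@c['t']; d=ray(c,p,-.5)[0]-o; return o[:2],d[:2]
(o1,d1),(o2,d2)=b(t,(207,327)),b(c,(178,232))
k=np.linalg.solve(np.c_[d1,-d2],o2-o1); print('post',o1+k[0]*d1)
print('table left edge',ray(t,[(150,310),(155,150)],0), 'floor of post', ray(t,(207,327),-.85))
E
```

```text
[[-0.     0.224  0.975]
 [-0.001  0.975 -0.224]
 [-1.    -0.001  0.   ]] jaw yaw 77.06843476965003
post [0.386 0.335]
table left edge [[0.383 0.351 0.   ]
 [0.761 0.358 0.   ]] floor of post [[ 0.399  0.372 -0.85 ]]
```

```bash
python3 - <<'E'
from h import *
im=cam('wrist','pics/wr.png')
E
```

```text
(no output)
```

View pics/wr.png

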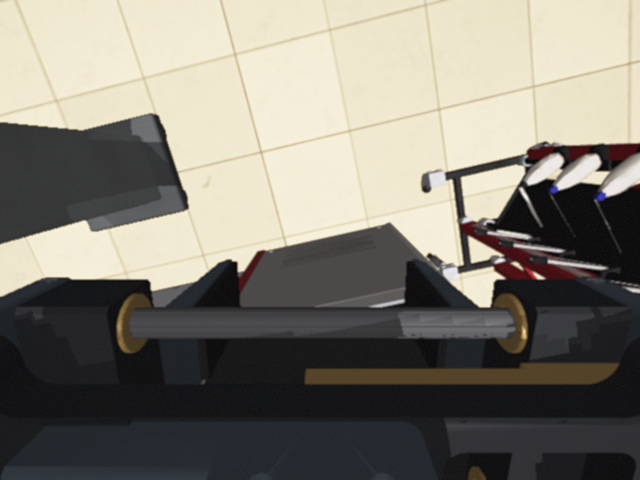

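The wrist view shows the open fingers over the floor, with the cabinet and its red edge ahead, so I'll go around that edge, keeping close to the base.

Call:
drive_tool([
  [[0.013, -0.035, 0], 0, 0],
  [[0.026, -0.07, 0], 0, 0],
  [[0.039, -0.105, 0], 0, 0],
  [[0.052, -0.14, 0], 0, 0],
  [[0.065, -0.175, 0], 0, 0],
  [[0.078, -0.21, 0], -5, 0],
  [[0.091, -0.245, 0], -10, 0],
  [[0.105, -0.28, 0], -15, 0],
  [[0.12, -0.315, 0], -20, 0],
  [[0.13, -0.335, 0], -25, 0],
  [[0.13, -0.335, 0], -25, 0],
])

```text
clock: 1.27
tcp_pos: [0.2876, 0.3443, 0.214]
tool_rot: [0.668, 0.232, 0.668, -0.233]
force: [-1.0, 1.0, -0.4]
finger_gap: 0.999
```

Call:
drive_tool([
  [[0.02, -0.028, 0], -5, 0],
  [[0.04, -0.056, 0], -10, 0],
  [[0.06, -0.084, 0], -15, 0],
  [[0.085, -0.11, 0], -20, 0],
  [[0.12, -0.125, 0], -25, 0],
  [[0.155, -0.135, 0], -30, 0],
  [[0.19, -0.145, 0], -36, 0],
  [[0.22, -0.15, 0], -42, 0],
  [[0.23, -0.153, 0], -45.5, 0],
  [[0.23, -0.153, 0], -45.5, 0],
])

```text
clock: 2.1
tcp_pos: [0.519, 0.1942, 0.2138]
tool_rot: [0.527, 0.472, 0.527, -0.471]
force: [0.2, -0.6, 0.5]
finger_gap: 1.0
```

Call:
drive_tool([
  [[0, 0, -0.03], 0, 0],
  [[0, 0, -0.06], 0, 0],
  [[0, 0, -0.09], 0, 0],
  [[0, 0, -0.12], 0, 0],
  [[0, 0, -0.145], 0, 0],
  [[0, 0, -0.165], 0, 0],
  [[0, 0, -0.18], 0, 0],
  [[0, 0, -0.192], 0, 0],
  [[0, 0, -0.2], 0, 0],
  [[0, 0, -0.202], 0, 0],
  [[0, 0, -0.202], 0, 0],
])

```text
clock: 3.02
tcp_pos: [0.5165, 0.1945, 0.0119]
tool_rot: [0.528, 0.47, 0.528, -0.47]
force: [0.2, -0.2, 0.4]
finger_gap: 1.001
```

```bash
python3 - <<'E'
from h import *
c=cam('top'); im=c['color']
cv2.imwrite('pics/crop2.png',cv2.resize(im[180:310,220:380],None,fx=5,fy=4.6,interpolation=cv2.INTER_CUBIC))
E
```

```text
(no output)
```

View pics/crop2.png

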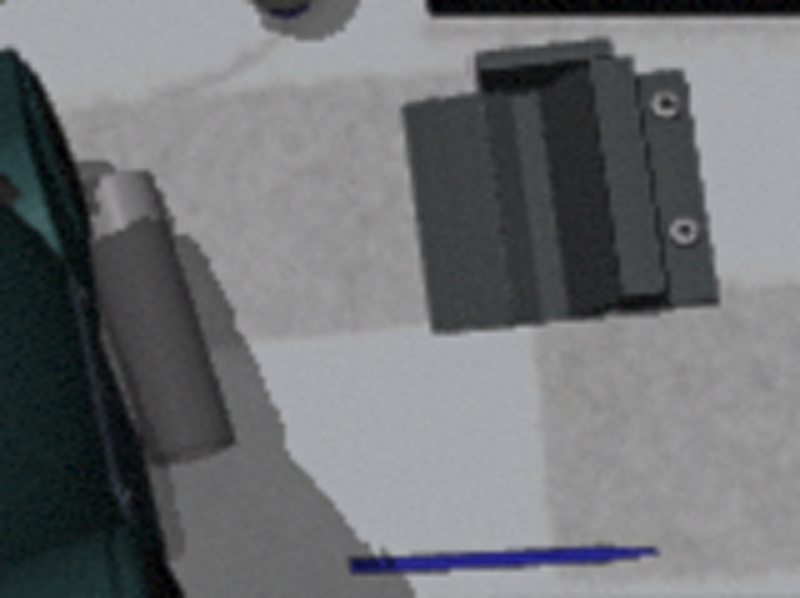

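The roller hasn't moved, and the fingers are down behind it. Now a slow push, starting with the squaring.

Call:
drive_tool([
  [[0.0003, -0.0025, 0], 0, 0],
  [[0.0006, -0.005, 0], 0, 0],
  [[0.0009, -0.0075, 0], 0, 0],
  [[0.0011, -0.01, 0], 0, 0],
  [[0.0014, -0.0125, 0], 0, 0],
  [[0.0017, -0.015, 0], 0, 0],
  [[0.002, -0.0175, 0], 0, 0],
  [[0.0023, -0.02, 0], 0, 0],
  [[0.0026, -0.0225, 0], 0, 0],
  [[0.0028, -0.025, 0], 0, 0],
  [[0.0031, -0.0275, 0], 0, 0],
  [[0.0034, -0.03, 0], 0, 0],
])

```text
clock: 4.07
tcp_pos: [0.5201, 0.164, 0.0119]
tool_rot: [0.528, 0.471, 0.528, -0.471]
force: [-0.0, 0.0, 0.8]
finger_gap: 1.001
```

Call:
drive_tool([
  [[0.0003, -0.0025, 0], 0, 0],
  [[0.0006, -0.005, 0], 0, 0],
  [[0.0009, -0.0075, 0], 0, 0],
  [[0.0011, -0.01, 0], 0, 0],
  [[0.0014, -0.0125, 0], 0, 0],
  [[0.0017, -0.015, 0], 0, 0],
  [[0.002, -0.0175, 0], 0, 0],
  [[0.0023, -0.02, 0], 0, 0],
  [[0.0026, -0.0225, 0], 0, 0],
  [[0.0028, -0.025, 0], 0, 0],
  [[0.0031, -0.0275, 0], 0, 0],
  [[0.0034, -0.03, 0], 0, 0],
])

```text
clock: 5.07
tcp_pos: [0.5235, 0.134, 0.0119]
tool_rot: [0.528, 0.471, 0.528, -0.471]
force: [0.4, 0.2, -0.6]
finger_gap: 1.0
```

```bash
python3 - <<'E'
from h import *
c=cam('top'); im=c['color']
cv2.imwrite('pics/crop3.png',cv2.resize(im[180:310,220:380],None,fx=5,fy=4.6,interpolation=cv2.INTER_CUBIC))
E
```

```text
(no output)
```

View pics/crop3.png

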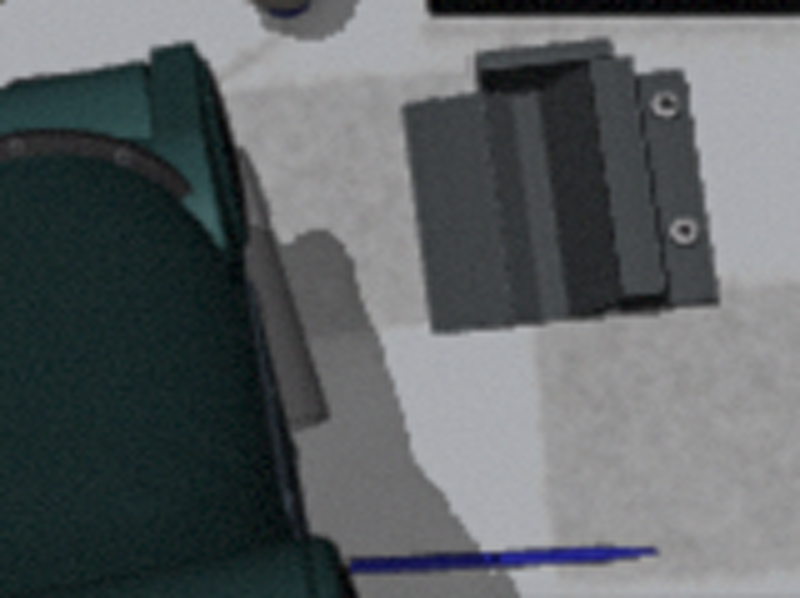

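The tube rolls ahead freely but keeps its 10° skew, with far-end contact only. That would bring it in too close to the end stop. I'll back off, then turn it with the open fingers on either side of it as a couple, without closing them.

Call:
drive_tool([
  [[0, 0.02, 0], 0, 0],
  [[-0.005, 0.04, 0.02], 0, 0],
  [[-0.008, 0.07, 0.05], 0, 0],
  [[-0.01, 0.1, 0.06], 0, 0],
  [[-0.01, 0.12, 0.07], 0, 0],
  [[-0.01, 0.12, 0.07], 0, 0],
])

```text
clock: 5.62
tcp_pos: [0.5148, 0.2578, 0.0844]
tool_rot: [0.529, 0.471, 0.528, -0.469]
force: [0.7, 0.9, 0.2]
finger_gap: 1.001
```

```bash
python3 - <<'E'
from h import *
c=cam('top'); im=c['color']
cv2.imwrite('pics/crop4.png',cv2.resize(im[180:310,220:380],None,fx=5,fy=4.6,interpolation=cv2.INTER_CUBIC))
E
```

```text
(no output)
```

View pics/crop4.png

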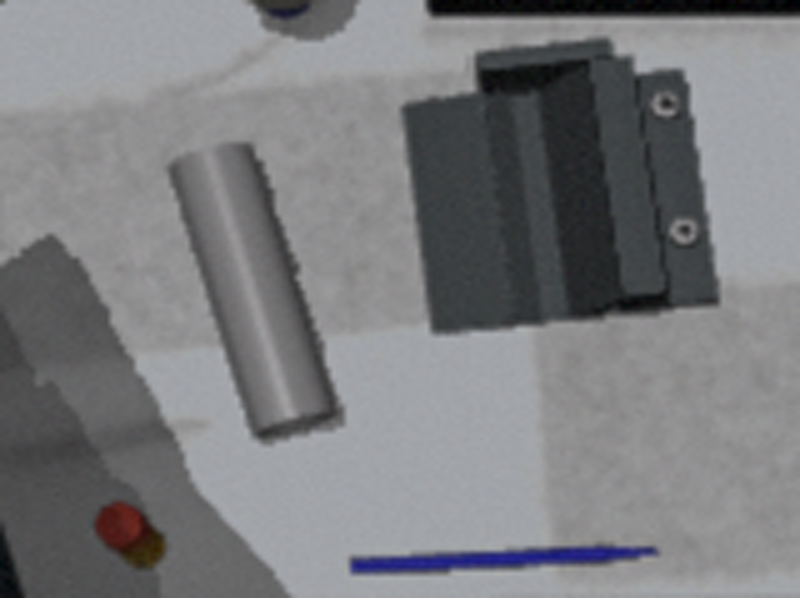

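The roller stands with corners at (168,163), (252,143), (255,437) and (337,412), still skewed.

```bash
python3 - <<'E'
from h import *
np.set_printoptions(precision=4,suppress=True)
a=cam('top'); manip.read_camera('wrist');manip.read_camera('wrist'); c=cam('top'); g=[cv2.cvtColor(i['color'],6)[245,240:300].tolist() for i in (a,c)]
print(g[0]);print(g[1])
P=ray(c,crop2px([(168,163),(252,143),(255,437),(337,412)]),.02)[:,:2]; F=P[:2].mean(0);N=P[2:].mean(0)
d=F-N;C=(F+N)/2; print(C,np.degrees(np.arctan2(d[1],d[0])),np.linalg.norm(d))
print(manip.sense()['joint_pos'])
E
```

```text
[92, 133, 143, 142, 143, 141, 141, 147, 144, 143, 148, 148, 147, 144, 146, 143, 146, 145, 147, 153, 152, 137, 86, 87, 101, 109, 113, 121, 129, 138, 152, 144, 128, 116, 111, 108, 102, 96, 85, 66, 70, 127, 144, 145, 145, 149, 147, 144, 142, 142, 137, 142, 143, 147, 145, 147, 145, 144, 143, 144]
[86, 89, 129, 144, 149, 144, 142, 144, 143, 145, 150, 149, 145, 145, 146, 142, 144, 147, 147, 151, 155, 137, 87, 89, 101, 109, 113, 120, 128, 138, 153, 148, 128, 119, 114, 110, 104, 96, 81, 66, 70, 128, 143, 147, 146, 150, 149, 148, 143, 144, 138, 144, 143, 148, 147, 149, 145, 147, 143, 146]
[0.5332 0.0813] 16.46791473646781 0.1423632446901859
[ 0.4178  0.378   2.0401 -0.0001  0.7249  0.304 ]
```

Call:
drive_tool([
  [[0.0, -0.005, 0.01], 7, 0],
  [[0.0, -0.015, 0.02], 14, 0],
  [[0.002, -0.03, 0.02], 21, 0],
  [[0.004, -0.05, 0.02], 28, 0],
  [[0.006, -0.07, 0.02], 35, 0],
  [[0.008, -0.09, 0.02], 42, 0],
  [[0.01, -0.11, 0.02], 49, 0],
  [[0.012, -0.13, 0.02], 56, 0],
  [[0.014, -0.15, 0.02], 63, 0],
  [[0.016, -0.165, 0.02], 70, 0],
  [[0.018, -0.175, 0.02], 77, 0],
  [[0.018, -0.177, 0.02], 78, 0],
])

```text
clock: 6.87
tcp_pos: [0.5313, 0.0751, 0.1014]
tool_rot: [0.706, 0.032, 0.707, -0.032]
force: [-0.2, 0.6, 0.6]
finger_gap: 0.999
```

Call:
drive_tool([
  [[0, 0, 0], 0, 0],
  [[0, 0, 0], 0, 0],
])

```text
clock: 7.03
tcp_pos: [0.5312, 0.0771, 0.1016]
tool_rot: [0.706, 0.035, 0.706, -0.035]
force: [0.2, -0.2, -0.4]
finger_gap: 0.998
```

Call:
drive_tool([
  [[0.001, 0.002, -0.01], 0, 0],
  [[0.002, 0.004, -0.03], 0, 0],
  [[0.002, 0.004, -0.05], 0, 0],
  [[0.002, 0.004, -0.065], 0, 0],
  [[0.002, 0.004, -0.077], 0, 0],
  [[0.002, 0.004, -0.086], 0, 0],
  [[0.002, 0.004, -0.089], 0, 0],
  [[0.002, 0.004, -0.089], 0, 0],
])

```text
clock: 7.7
tcp_pos: [0.5332, 0.0814, 0.0123]
tool_rot: [0.706, 0.034, 0.707, -0.034]
force: [0.0, 0.3, 0.4]
finger_gap: 1.001
```

Call:
drive_tool([
  [[0, 0, 0], -4, 0],
  [[0, 0, 0], -8, 0],
  [[0, 0, 0], -12, 0],
  [[0, 0, 0], -16, 0],
  [[0, 0, 0], -20, 0],
  [[0, 0, 0], -23, 0],
  [[0, 0, 0], -26, 0],
  [[0, 0, 0], -28, 0],
  [[0, 0, 0], -30, 0],
  [[0, 0, 0], -32, 0],
  [[0, 0, 0], -34, 0],
  [[0, 0, 0], -34, 0],
])

```text
clock: 8.7
tcp_pos: [0.5342, 0.0813, 0.0138]
tool_rot: [0.666, 0.239, 0.665, -0.239]
force: [-0.2, 0.5, 0.4]
finger_gap: 1.003
```

```bash
python3 - <<'E'
from h import *
c=cam('top'); im=c['color']
cv2.imwrite('pics/crop5.png',cv2.resize(im[180:310,220:380],None,fx=5,fy=4.6,interpolation=cv2.INTER_CUBIC))
E
```

```text
(no output)
```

View pics/crop5.png

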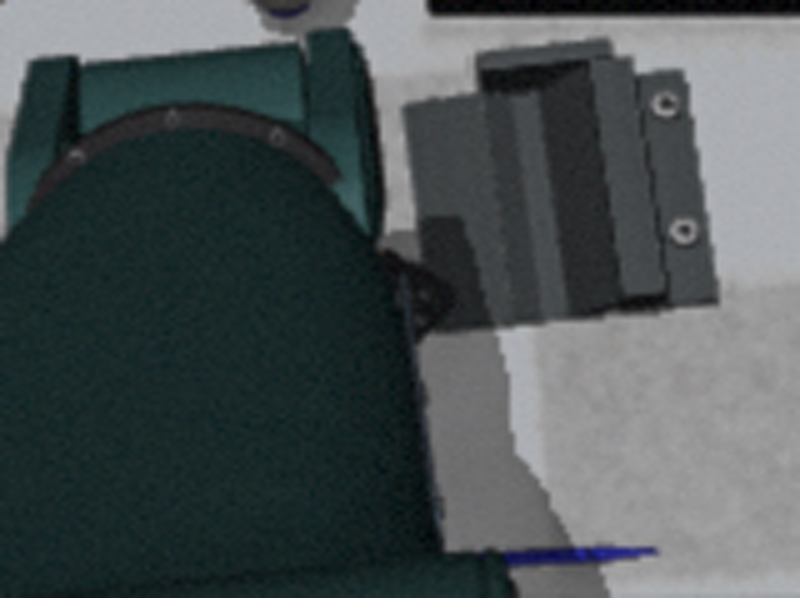

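The arm hides the tube here, so I'll unwind, lift clear and look again.

Call:
drive_tool([
  [[0, 0, 0], 5, 0],
  [[0, 0, 0], 10, 0],
  [[0, 0, 0], 16, 0],
  [[0, 0, 0], 22, 0],
  [[0, 0, 0.005], 24, 0],
  [[0, 0, 0.03], 24, 0],
  [[0, 0, 0.06], 24, 0],
  [[0, 0, 0.085], 24, 0],
  [[0, 0.015, 0.1], 20, 0],
  [[0, 0.045, 0.1], 14, 0],
  [[-0.004, 0.08, 0.1], 7, 0],
  [[-0.01, 0.115, 0.1], 0, 0],
])

```text
clock: 9.75
tcp_pos: [0.5243, 0.1965, 0.1141]
tool_rot: [0.666, 0.24, 0.665, -0.239]
force: [0.8, 0.0, -0.7]
finger_gap: 1.001
```

Call:
drive_tool([
  [[0, 0.02, 0], -7, 0],
  [[0, 0.035, 0], -14, 0],
  [[0, 0.05, 0], -21, 0],
  [[0, 0.06, 0], -28, 0],
  [[0, 0.06, 0], -35, 0],
  [[0, 0.06, 0], -42, 0],
  [[0, 0.06, 0], -44, 0],
])

```text
clock: 10.33
tcp_pos: [0.5238, 0.2557, 0.1134]
tool_rot: [0.527, 0.471, 0.527, -0.471]
force: [0.3, -0.2, 0.1]
finger_gap: 1.001
```

```bash
python3 - <<'E'
from h import *
c=cam('top'); im=c['color']
cv2.imwrite('pics/crop6.png',cv2.resize(im[180:310,220:380],None,fx=5,fy=4.6,interpolation=cv2.INTER_CUBIC))
E
```

```text
(no output)
```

View pics/crop6.png

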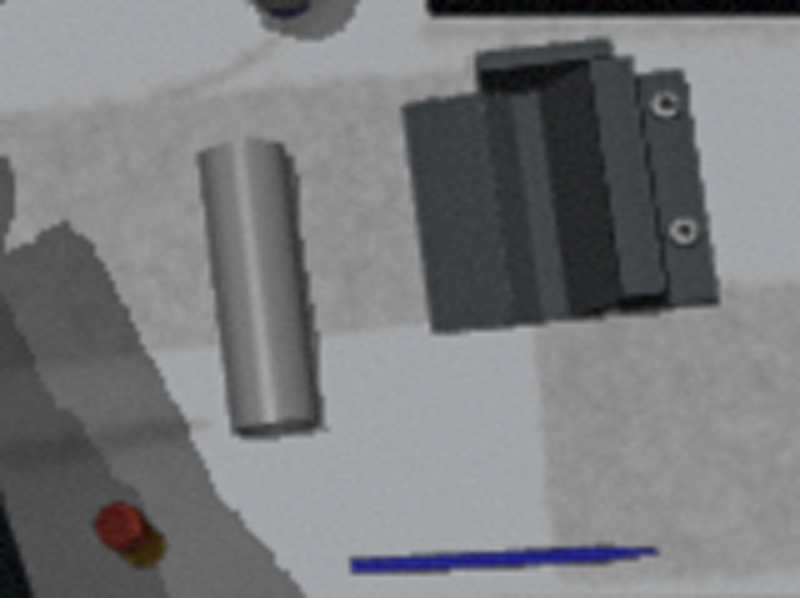

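The tube is now square to the groove: its left edge runs (198,153)→(230,432), about 6° in the image, and the ramp toe is about 6.9°. Now I'll come down behind it and push.

Call:
drive_tool([
  [[0.001, -0.03, -0.01], 0, 0],
  [[0.002, -0.06, -0.02], 0, 0],
  [[0.002, -0.085, -0.03], 0, 0],
  [[0.003, -0.1, -0.04], 0, 0],
  [[0.003, -0.105, -0.06], 0, 0],
  [[0.003, -0.105, -0.08], 0, 0],
  [[0.003, -0.105, -0.095], 0, 0],
  [[0.003, -0.105, -0.101], 0, 0],
  [[0.003, -0.105, -0.101], 0, 0],
])

```text
clock: 11.13
tcp_pos: [0.5261, 0.1501, 0.0111]
tool_rot: [0.529, 0.469, 0.529, -0.47]
force: [0.9, 0.2, 0.4]
finger_gap: 0.996
```

Call:
drive_tool([
  [[0.0003, -0.0025, 0], 0, 0],
  [[0.0006, -0.005, 0], 0, 0],
  [[0.0009, -0.008, 0], 0, 0],
  [[0.0012, -0.011, 0], 0, 0],
  [[0.0016, -0.014, 0], 0, 0],
  [[0.0019, -0.017, 0], 0, 0],
  [[0.0023, -0.02, 0], 0, 0],
  [[0.0026, -0.023, 0], 0, 0],
  [[0.003, -0.026, 0], 0, 0],
  [[0.0033, -0.029, 0], 0, 0],
  [[0.0036, -0.032, 0], 0, 0],
  [[0.004, -0.035, 0], 0, 0],
])

```text
clock: 12.13
tcp_pos: [0.5307, 0.115, 0.0119]
tool_rot: [0.529, 0.47, 0.529, -0.47]
force: [0.0, 0.1, 0.0]
finger_gap: 1.003
```

Call:
drive_tool([
  [[0.0003, -0.003, 0], 0, 0],
  [[0.0007, -0.006, 0], 0, 0],
  [[0.001, -0.009, 0], 0, 0],
  [[0.0014, -0.012, 0], 0, 0],
  [[0.0017, -0.015, 0], 0, 0],
  [[0.002, -0.018, 0], 0, 0],
  [[0.0024, -0.021, 0], 0, 0],
  [[0.0027, -0.024, 0], 0, 0],
  [[0.0031, -0.027, 0], 0, 0],
  [[0.0034, -0.03, 0], 0, 0],
  [[0.0038, -0.033, 0], 0, 0],
  [[0.0041, -0.036, 0], 0, 0],
])

```text
clock: 13.13
tcp_pos: [0.5349, 0.079, 0.0119]
tool_rot: [0.529, 0.47, 0.529, -0.47]
force: [0.0, -0.1, -0.5]
finger_gap: 0.998
```

Call:
drive_tool([
  [[0.0003, -0.003, 0], 0, 0],
  [[0.0007, -0.006, 0], 0, 0],
  [[0.001, -0.009, 0], 0, 0],
  [[0.0014, -0.012, 0.001], 0, 0],
  [[0.0017, -0.015, 0.001], 0, 0],
  [[0.002, -0.018, 0.001], 0, 0],
  [[0.0024, -0.021, 0.002], 0, 0],
  [[0.0027, -0.024, 0.002], 0, 0],
  [[0.0031, -0.027, 0.003], 0, 0],
  [[0.0034, -0.03, 0.003], 0, 0],
  [[0.0038, -0.033, 0.004], 0, 0],
  [[0.0041, -0.036, 0.004], 0, 0],
])

```text
clock: 14.13
tcp_pos: [0.5391, 0.0432, 0.0162]
tool_rot: [0.529, 0.47, 0.529, -0.47]
force: [-0.1, 4.6, 2.2]
finger_gap: 0.998
```

Call:
drive_tool([
  [[0.0003, -0.003, 0], 0, 0],
  [[0.0007, -0.006, 0.001], 0, 0],
  [[0.001, -0.009, 0.001], 0, 0],
  [[0.0014, -0.012, 0.002], 0, 0],
  [[0.0017, -0.015, 0.002], 0, 0],
  [[0.002, -0.018, 0.003], 0, 0],
  [[0.0024, -0.021, 0.003], 0, 0],
  [[0.0027, -0.024, 0.004], 0, 0],
  [[0.0029, -0.026, 0.004], 0, 0],
  [[0.0032, -0.028, 0.005], 0, 0],
  [[0.0034, -0.03, 0.005], 0, 0],
  [[0.0036, -0.032, 0.005], 0, 0],
])

```text
clock: 15.13
tcp_pos: [0.5426, 0.0113, 0.021]
tool_rot: [0.529, 0.47, 0.529, -0.47]
force: [-0.9, 4.2, 2.5]
finger_gap: 0.999
```

Call:
drive_tool([
  [[0.0002, -0.002, 0], 0, 0],
  [[0.0005, -0.004, 0], 0, 0],
  [[0.0007, -0.006, 0], 0, 0],
  [[0.0009, -0.008, 0], 0, 0],
  [[0.0011, -0.01, 0], 0, 0],
  [[0.0013, -0.012, 0], 0, 0],
  [[0.0015, -0.0135, 0], 0, 0],
  [[0.0017, -0.015, 0], 0, 0],
  [[0.0018, -0.016, 0], 0, 0],
  [[0.0019, -0.017, 0], 0, 0],
  [[0.002, -0.018, 0], 0, 0],
  [[0.002, -0.018, 0], 0, 0],
])

```text
clock: 16.13
tcp_pos: [0.5445, -0.0068, 0.0209]
tool_rot: [0.529, 0.47, 0.529, -0.47]
force: [-0.2, 0.5, -0.5]
finger_gap: 0.996
```

Call:
drive_tool([
  [[0, 0, 0], 0, 0],
  [[0, 0.003, 0], 0, 0],
  [[0, 0.02, 0.01], 0, 0],
  [[0, 0.05, 0.03], 0, 0],
  [[0, 0.08, 0.06], 0, 0],
  [[-0.005, 0.11, 0.08], 0, 0],
  [[-0.01, 0.14, 0.1], 0, 0],
  [[-0.02, 0.17, 0.1], 0, 0],
  [[-0.02, 0.2, 0.1], 0, 0],
  [[-0.02, 0.2, 0.1], 0, 0],
])

```text
clock: 16.97
tcp_pos: [0.5244, 0.1974, 0.1217]
tool_rot: [0.529, 0.47, 0.529, -0.468]
force: [-0.3, -0.6, -0.2]
finger_gap: 1.001
```

```bash
python3 - <<'E'
from h import *
c=cam('top'); im=c['color']
cv2.imwrite('pics/crop7.png',cv2.resize(im[180:310,220:380],None,fx=5,fy=4.6,interpolation=cv2.INTER_CUBIC))
E
```

```text
(no output)
```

View pics/crop7.png

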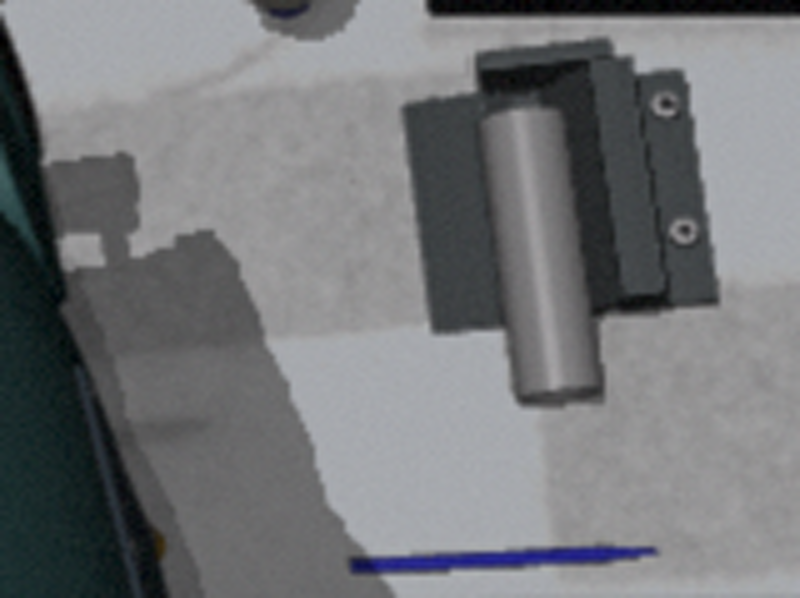

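The tube lies in the groove. Its near end is at crop (557,393) and its far end at (522,108), with a gap to the stop.

```bash
python3 - <<'E'
from h import *
np.set_printoptions(precision=4,suppress=True)
c=cam('top'); a=np.radians(6.5);U=np.array([[np.cos(a),-np.sin(a)],[np.sin(a),np.cos(a)]]);O=np.array([.583,-.045])
for p,z in (((557,397),.024),((522,104),.030)):
    w=ray(c,crop2px([p]),z)[0,:2]; print(w,(w-O)@U)
for b in ((-.125,0),(-.125-.03,0),(-.099,0)): print(b,O+U@np.array(b))
E
```

```text
[ 0.4772 -0.056 ] [-0.1064  0.0011]
[ 0.6232 -0.0413] [ 0.0403 -0.0009]
(-0.125, 0) [ 0.4588 -0.0592]
(-0.155, 0) [ 0.429  -0.0625]
(-0.099, 0) [ 0.4846 -0.0562]
```

Call:
drive_tool([
  [[0, -0.01, 0.01], 0, 255],
  [[-0.005, -0.035, 0.02], 0, 255],
  [[-0.01, -0.065, 0.03], 0, 255],
  [[-0.02, -0.1, 0.03], 0, 255],
  [[-0.03, -0.135, 0.03], 0, 255],
  [[-0.04, -0.17, 0.03], 0, 255],
  [[-0.05, -0.2, 0.03], 0, 255],
  [[-0.06, -0.225, 0.03], 0, 255],
  [[-0.07, -0.245, 0.03], 0, 255],
  [[-0.073, -0.257, 0.03], 0, 255],
  [[-0.073, -0.257, 0.03], 0, 255],
  [[-0.073, -0.257, 0.03], 0, 255],
])

```text
clock: 18.07
tcp_pos: [0.4512, -0.0649, 0.1513]
tool_rot: [0.528, 0.47, 0.528, -0.47]
force: [-0.7, 0.2, -0.3]
finger_gap: 0.153
```

Call:
drive_tool([
  [[0, 0, -0.03], 0, 255],
  [[0, 0, -0.06], 0, 255],
  [[0, 0, -0.085], 0, 255],
  [[0, 0, -0.105], 0, 255],
  [[0, 0, -0.12], 0, 255],
  [[0, 0, -0.13], 0, 255],
  [[0, 0, -0.135], 0, 255],
  [[0, 0, -0.137], 0, 255],
  [[0, 0, -0.137], 0, 255],
])

```text
clock: 18.82
tcp_pos: [0.4518, -0.0636, 0.0141]
tool_rot: [0.529, 0.47, 0.529, -0.47]
force: [-0.4, 0.7, 0.9]
finger_gap: 0.007
```

Call:
drive_tool([
  [[0, 0.0035, 0], 0, 255],
  [[0.002, 0.0038, 0], 0, 255],
  [[0.004, 0.004, 0], 0, 255],
  [[0.006, 0.0042, 0], 0, 255],
  [[0.008, 0.0044, 0], 0, 255],
  [[0.01, 0.0046, 0], 0, 255],
  [[0.012, 0.0049, 0], 0, 255],
  [[0.014, 0.0051, 0], 0, 255],
  [[0.016, 0.0053, 0], 0, 255],
  [[0.018, 0.0055, 0], 0, 255],
  [[0.02, 0.0058, 0], 0, 255],
  [[0.022, 0.006, 0], 0, 255],
])

```text
clock: 19.82
tcp_pos: [0.4728, -0.0576, 0.0137]
tool_rot: [0.528, 0.469, 0.529, -0.47]
force: [-5.4, 0.2, 4.4]
finger_gap: 0.005
```

Call:
drive_tool([
  [[0.001, 0.0001, 0], 0, 255],
  [[0.002, 0.0002, 0], 0, 255],
  [[0.003, 0.0003, 0], 0, 255],
  [[0.004, 0.0005, 0], 0, 255],
  [[0.005, 0.0006, 0], 0, 255],
  [[0.006, 0.0007, 0], 0, 255],
  [[0.007, 0.0008, 0], 0, 255],
  [[0.008, 0.0009, 0], 0, 255],
])

```text
clock: 20.48
tcp_pos: [0.4808, -0.0567, 0.0137]
tool_rot: [0.528, 0.469, 0.529, -0.47]
force: [-6.0, -0.7, 3.3]
finger_gap: 0.001
```

Call:
drive_tool([
  [[0.0005, 0, 0], 0, 255],
  [[0.001, 0.0001, 0], 0, 255],
  [[0.0015, 0.0002, 0], 0, 255],
  [[0.002, 0.0002, 0], 0, 255],
  [[0.0025, 0.0003, 0], 0, 255],
  [[0.003, 0.0003, 0], 0, 255],
])

```text
clock: 20.98
tcp_pos: [0.4837, -0.0564, 0.0138]
tool_rot: [0.528, 0.469, 0.529, -0.47]
force: [-5.4, 0.3, 4.1]
finger_gap: 0.008
```

Call:
drive_tool([
  [[0.0005, 0, 0], 0, 255],
  [[0.001, 0.0001, 0], 0, 255],
  [[0.0015, 0.0002, 0], 0, 255],
  [[0.002, 0.0002, 0], 0, 255],
])

```text
clock: 21.32
tcp_pos: [0.4857, -0.0562, 0.0137]
tool_rot: [0.528, 0.469, 0.529, -0.47]
force: [-6.5, -0.0, 2.7]
finger_gap: 0.002
```

Call:
drive_tool([
  [[0.0005, 0, 0], 0, 255],
  [[0.001, 0.0001, 0], 0, 255],
  [[0.0015, 0.0002, 0], 0, 255],
])

```text
clock: 21.57
tcp_pos: [0.4872, -0.056, 0.0137]
tool_rot: [0.528, 0.469, 0.529, -0.47]
force: [-5.0, -0.7, 4.0]
finger_gap: 0.004
```

Call:
drive_tool([
  [[0.0005, 0, 0], 0, 255],
  [[0.001, 0.0001, 0], 0, 255],
  [[0.0015, 0.0002, 0], 0, 255],
])

```text
clock: 21.82
tcp_pos: [0.4876, -0.0558, 0.0135]
tool_rot: [0.527, 0.469, 0.53, -0.471]
force: [-13.4, -4.6, 9.3]
finger_gap: 0.004
```

Call:
drive_tool([
  [[0.0005, 0, 0], 0, 255],
  [[0.001, 0.0001, 0], 0, 255],
  [[0.0015, 0.0002, 0], 0, 255],
])

```text
clock: 22.07
tcp_pos: [0.4875, -0.0556, 0.0132]
tool_rot: [0.527, 0.468, 0.531, -0.471]
force: [-21.9, -6.8, 12.9]
finger_gap: 0.006
```

The force jumped from 6 to 22 N while the motion stopped, so the tube is against the stop. I'll back straight off, lift and look.

Call:
drive_tool([
  [[-0.001, -0.0001, 0], 0, 255],
  [[-0.002, -0.0002, 0], 0, 255],
  [[-0.003, -0.0003, 0], 0, 255],
  [[-0.006, -0.0007, 0], 0, 255],
  [[-0.012, -0.0014, 0], 0, 255],
  [[-0.02, -0.002, 0], 0, 255],
  [[-0.028, -0.003, 0], 0, 255],
  [[-0.03, -0.003, 0.03], 0, 255],
  [[-0.03, -0.003, 0.065], 0, 255],
  [[-0.03, -0.003, 0.1], 0, 255],
  [[-0.03, -0.003, 0.14], 0, 255],
  [[-0.03, 0.01, 0.16], 0, 255],
])

```text
clock: 23.07
tcp_pos: [0.4618, -0.0468, 0.1779]
tool_rot: [0.53, 0.471, 0.527, -0.469]
force: [1.1, -0.5, 0.7]
finger_gap: 0.006
```

Call:
drive_tool([
  [[0, 0.03, 0], 0, 255],
  [[0.005, 0.065, 0], 0, 255],
  [[0.01, 0.1, 0], 0, 255],
  [[0.015, 0.14, 0], 0, 255],
  [[0.02, 0.175, 0], 0, 255],
  [[0.03, 0.21, 0], 0, 255],
  [[0.04, 0.235, 0], 0, 255],
  [[0.04, 0.24, 0], 0, 255],
  [[0.04, 0.24, 0], 0, 255],
])

```text
clock: 23.82
tcp_pos: [0.5006, 0.1953, 0.1736]
tool_rot: [0.529, 0.469, 0.529, -0.469]
force: [-0.2, -0.2, 0.5]
finger_gap: 0.004
```

```bash
python3 - <<'E'
from h import *
np.set_printoptions(precision=4,suppress=True)
c=cam('top'); im=c['color']
A=cv2.resize(im[180:310,220:380],None,fx=5,fy=4.6,interpolation=cv2.INTER_CUBIC)
cv2.imwrite('pics/crop8.png',A)
o=cv2.imread('pics/top1.png'); d=cv2.absdiff(o,im).max(2); d[:,:295]=0
n,l,s,_=cv2.connectedComponentsWithStats((d>40).astype('uint8')); print(s[1:][s[1:,4]>8])
E
```

```text
[[316 194  22  57 842]
 [321 250  19  10  74]
 [295 417  55  14 271]
 [333 430  10   8  17]
 [295 459   8   4  18]
 [312 461  11   4  15]
 [295 464  43  16 408]]
```

View pics/crop8.png

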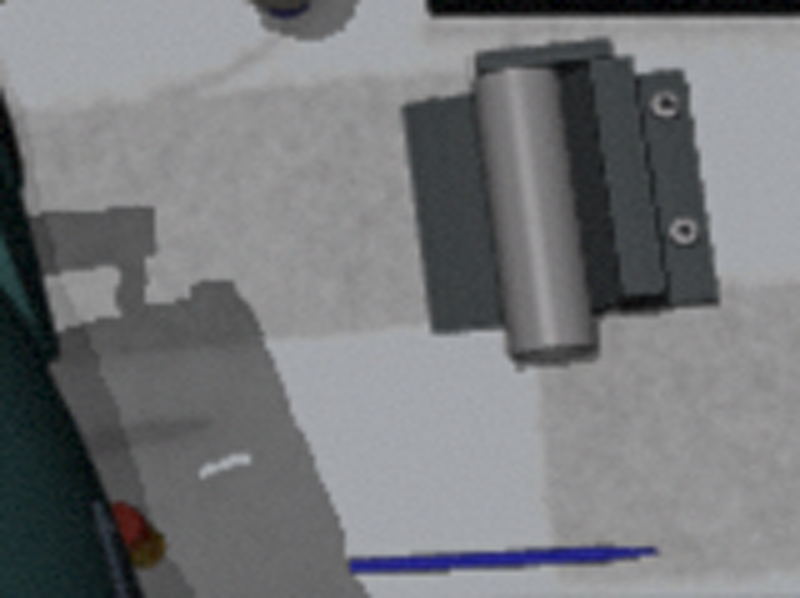

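The far end at crop row 68 meets the stop face, the near end sticks out about 19 mm, and the tube is parallel to the groove. Beyond column 295, only the roller area and the arm differ from the first picture. Handing in.

```bash
python3 -c "
from h import *
print(manip.job_done(), manip.sense()['clock'])"
```

```text
the job is handed in; nothing more can be done
the job is handed in; nothing more can be done
```

The roller tube is in the V-block's groove with its far end against the end stop, and I handed the job in at about 24 s.

**What I did**
- The first push rolled the tube but left its 10° skew. I squared it to the groove by turning the open fingers, one on each side of the tube, without closing or lifting.
- I then pushed it by its side up the ramp and over the crest, at about 4–5 N. Finally I pushed its near end along the groove with the closed fingertips.

**Last checks**
- **Against the stop:** sliding took about 6 N, then the force rose to 22 N while the tool stopped advancing. I backed off there.
- **Final top view:** there is no visible gap at the stop. The near end sticks out about 19 mm (20 mm expected), and the tube is parallel to the groove within about 1°. The picture's resolution is about 2 mm.
- **Other objects:** compared with the first top picture, nothing changed right of the ramp except the roller and the arm. I did not run that comparison further left. There, the glue stick and the cop look in place in the final crop; the empty yarn tube and the note block were not in it.
- **Robot:** it was clear of everything at hand-in.

No check failed or disagreed.

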